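# Index and lock the rotary clip fixture

### The arm

A 7-joint arm with a two-finger parallel gripper is mounted at the origin on the work surface. World frame = base frame: x ahead of the robot, y to its left, z up, the work surface at z = 0. Lengths are in mm, angles in rad, forces in N, time in s.
With the tool pointing down it reaches from about 400 to 875 mm from the base axis. Payload 19.3 kg.
Tool frame: the origin (TCP) lies at the very end of the fingers, on their centre line; the grasp point (between the pads) lies 19 mm behind it (grip_point_offset is the z of the grasp point in the tool frame, in mm); z points along the fingers, x is the direction in which the jaws open and shut, and the axes are right-handed (so a half turn about z gives the same grasp; the last joint's range is limited). The gripper opens to 85 mm and grips with 20 to 120 N. Pads are 22 mm wide; open, the fingers measure 114 mm over their backs; the gripper's body (76 mm by 85 mm) begins 54 mm behind the grasp point. The pads swing forward as they close: fully open they stand 13 mm farther back than shut.
Start: joints at [-1.317, 0.521, -0.036, 1.599, 0.021, 1.021, -0.113], TCP at [198.876, 592.506, 231.291] pointing down, gripper open.
Joint ranges: [-2.91, 2.91], [-0.3, 2.13], [-1.5, 1.42], [0.17, 2.43], [-1.26, 4.41], [0.16, 1.93], [-2.52, 2.52]. Speed limits (rad/s): [1.89, 1.89, 2.39, 2.39, 3.01, 3.01, 3.01].

### API

Orientations are given as a 3x3 rotation matrix whose columns are the frame's x, y, z axes.
In Python, from workcell import movep, movel, goto_joints, open_gripper, clamp, wait, inverse_kinematics, read_state, camera, PlanningError, finish_job, grip_point_offset gives the robot as it stands. Calls block until the motion is done:
- movep(position, orientation): joint-space move of the TCP to a pose.
- movel(position, frame=None, max_speed=150, guard=None): straight line of the TCP; frame=None keeps the orientation; max_speed is the mean speed in mm/s. With guard (N) it stops when the force on the tool has changed by that much, and returns True; else False.
- goto_joints(angles): joint-space move.
- open_gripper() and clamp(): open the fingers fully, or close them until they stop; the grip force is fixed at half the most.
- wait(seconds).
- inverse_kinematics(position, orientation): joint angles nearest the present ones, or None.
- read_state(): the state.
- camera(name): name is "scene" or "top" or "wrist"; returns a dict with "image" (400x640x3 uint8, blue, green, red), "range_z" (400x640 float32, mm along the optical axis (not along the pixel's ray), 0 where there is no reading), "fx", "fy", "cx", "cy" (pixels), "cam_to_world" (4x4, takes a point from camera to world coordinates). Camera axes: x right, y up, looking along -z (the intrinsics and any distortion apply to the point x, -y, -z); pixel columns grow to the right and rows downward; lengths in mm; the calibration is good to about 2 mm. The wrist camera is an equidistant fisheye: a pixel r from the principal point sees the ray r / f radians off the axis. A picture is of the moment at which its call begins.
A pose or a line that the arm cannot do raises PlanningError and nothing moves.
- finish_job(): hands the job in, once; it reports no verdict.
The state is a dict: "time": time; "qpos": joint angles; "qvel": joint speeds; "joint_efforts": joint torques, N m; "eef_pos": TCP position; "tool_rot": TCP orientation; "ft_force": force on the tool from outside, world axes, zero at the start; "torque": the same for the moment, N m; "finger_gap": finger opening in mm.
Only numpy, scipy, OpenCV 4.12 (cv2) and the standard library are available. Lean on these libraries where they do the work, as an engineer would, in place of code of your own. Each camera call takes 0.05 s, during which the arm holds its last target.

### The job

With one fingertip gently push the four-armed wheel round by an arm until the nest with the black clip stands right in front of the pointed station post; only then push the lock arm fully home against its stop pin. Nothing is to be gripped or picked up: the clip rides along and stays seated in its nest, the wheel stays lined up, and everything else is left where it is.

Things in the scene. Friction and masses are not known exactly. Their poses are not given: they have to be found in the camera images.
- fixture: fixed rotary clip fixture: dark wooden base plate 340 mm (its x) by 435 mm (its y, from -235 to +200), 12 mm thick, lying on the table. Origin on the wheel's upright axis, at table height; z up. It carries the wheel, the station post and the lock arm. Nothing on it is higher than 72 mm above the table.
- wheel: four-armed aluminium wheel; origin on its upright axis at table height, z up, +x along the arm of the loaded nest. Turns both ways without stops, stays where left (friction 0.15 N m). Hub 60 mm wide, 64 mm high. Four equal arms 90 degrees apart, 16 mm wide, from 30 to 52 mm above the table (18 mm air below), bare from 30 to 110 mm from the axis, then a nest each. Sweeps a circle of 160 mm radius.
- loaded_nest (a point): centre of the inner floor of the one nest that holds the black clip (the three others are empty): 42 mm above the table, 135 mm from the wheel axis. A nest is an open rectangular pocket at an arm's end, 46 by 38 mm outside, rim 51 mm above the table.
- station (a point): where the loaded nest belongs: 135 mm from the wheel axis, 45 mm above the table, on the line from the axis to the station post: a fixed steel block 30 by 36 mm, 60 mm high, centred 210 mm from the axis just outside the wheel's sweep, with a 28 mm long steel cone pointing at the axis.
- clip: loose black plastic clip 31 by 23 mm, 24 mm high with two short upright brass pins; lies in the loaded nest with 2 to 3 mm of play. Origin at the centre of its underside. It rides along with the wheel.
- lock_arm (a joint): lock arm angle in rad: 0 fully open, grows as the arm swings clockwise seen from above, 1.309 hard against its stop pin (fixed steel pin on the leading side of the arm, 40 mm from the pivot), where the arm points straight at the wheel axis. Starts at 0 to 0.2, stays where it is left (about 0.1 N m of friction).
- lock_pivot (a point): the upright axis of the lock arm, 200 mm from the wheel axis, 38 mm above the table
- lock_tip (a point): free end of the lock arm, 95 mm from its pivot, 40 mm above the table. The arm is a straight steel bar 16 mm wide, 30 to 50 mm above the table, with a black peg (14 mm wide, up to 66 mm) on top near the tip. Open, it is outside the wheel's sweep; home, its tip lies between two wheel arms if the loaded nest is at the station.
- spare_clip: loose bystander: black clip without pins, 31 by 23 by 22 mm, on the base plate; origin at the centre of its underside
- pin_tub: loose bystander: grey tub of brass pins, 50 mm in diameter, 30 mm high, on the base plate; origin under its centre
- bushing: loose bystander: brass bushing, 26 mm in diameter, 22 mm high, on the base plate; origin under its centre
- mug: loose bystander: white mug, 76 mm in diameter, 85 mm high, on the table; origin under its centre
- tape: loose bystander: roll of clear tape, 90 mm in diameter, 24 mm high, on the table; origin under its centre
- driver: loose bystander: screwdriver lying on the table
- carton: loose bystander: small closed carton 90 by 65 by 45 mm, on the table; origin under its centre

How it is judged:
By the outcome, as a careful person would: the job done as asked, in the order asked, and still so for the second after the job is handed in, with the robot touching nothing.
It also fails if it takes over 58 s, if anything falls off the work surface, if the arm or the gripper's body presses on something with over 40 N, if the wrist force passes 120 N, or if a joint passes its speed limit or range.

## Working session

There is one attempt and no reset: what is moved stays moved. The work goes in short steps, each a Python script; the robot and the scene stay as the last script left them, time stands still between calls to the robot, and variables do not carry over. Pictures are saved under pics/ and viewed, and the job is handed in when it is done.

```bash
ls; mkdir -p pics
python3 - <<'E'
from workcell import *
import cv2,numpy as np
s=read_state();print(s['time'],s['eef_pos'],s['finger_gap'],s['ft_force'],grip_point_offset)
for n in ("scene","top","wrist"):
    c=camera(n);cv2.imwrite(f"pics/{n}0.png",c['image']);np.savez(f"{n}0.npz",**c)
    print(n,c['fx'],c['fy'],c['cx'],c['cy'],np.round(c['cam_to_world'],3).tolist())
E
```

```text
pics
0.0 [198.79264012 592.17847772 230.68706745] 85.45637323861321 [-0.38531982 -0.04659699  0.32843073] -18.700000000000003
scene 462.0178507346089 462.0178507346089 321.5802905302311 202.55984599429755 [[0.595, -0.535, 0.6, 1378.201], [0.803, 0.394, -0.446, -553.129], [0.002, 0.747, 0.664, 950.446], [0.0, 0.0, 0.0, 1.0]]
top 424.87447099432444 424.87447099432444 321.0763502704071 193.30838875610894 [[0.014, 0.995, -0.101, 465.291], [-1.0, 0.014, -0.008, 42.735], [-0.006, 0.101, 0.995, 1186.983], [0.0, 0.0, 0.0, 1.0]]
wrist 309.70691628693146 309.70691628693146 321.18561389632254 201.15582215861002 [[0.318, -0.912, -0.261, 132.608], [0.948, 0.305, 0.089, 614.107], [-0.001, -0.276, 0.961, 373.157], [0.0, 0.0, 0.0, 1.0]]
```

View pics/top0.png

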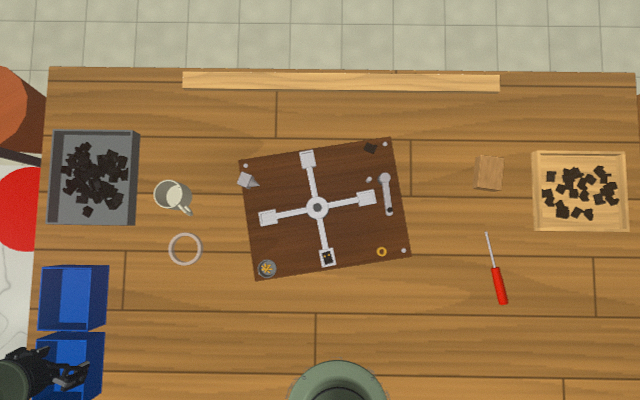

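View pics/scene0.png

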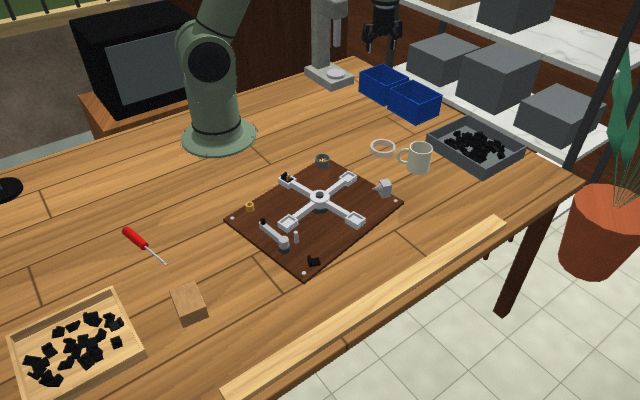

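```bash
cat > h.py <<'E'
import numpy as np, cv2
def ray(c,u,v):
    d=np.array([(u-c['cx'])/c['fx'],-(v-c['cy'])/c['fy'],-1.0]);T=np.array(c['cam_to_world'])
    return T[:3,3],T[:3,:3]@d
def onz(c,u,v,z):
    o,d=ray(c,u,v);t=(z-o[2])/d[2];return (o+t*d)[:2]
E
python3 - <<'E'
import numpy as np,cv2
c=np.load('top0.npz');im=c['image'][130:290,230:420];cv2.imwrite('pics/topz.png',cv2.resize(im,None,fx=4,fy=4,interpolation=cv2.INTER_CUBIC))
c=np.load('scene0.npz');im=c['image'][145:290,215:410];cv2.imwrite('pics/scz.png',cv2.resize(im,None,fx=4,fy=4,interpolation=cv2.INTER_CUBIC))
E
```

```text
(no output)
```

View pics/topz.png

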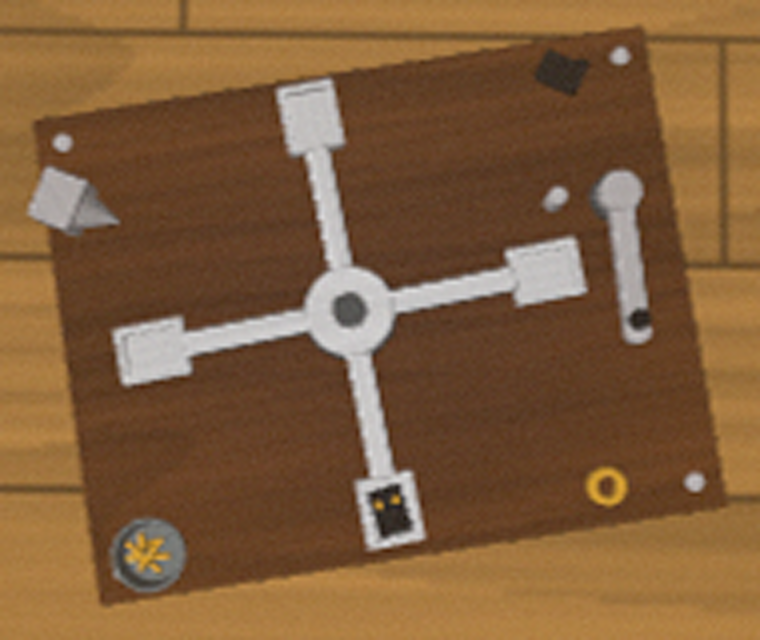

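View pics/scz.png

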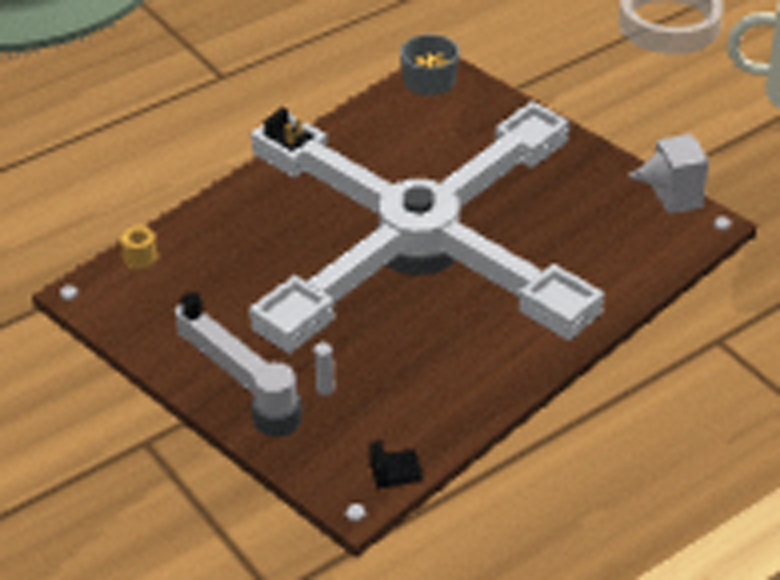

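```bash
cat >> h.py <<'E'
def wheelmask(c):
    hsv=cv2.cvtColor(c['image'],cv2.COLOR_BGR2HSV)
    return ((hsv[...,1]<60)&(hsv[...,2]>150)).astype(np.uint8)
def pts(c,m,z):
    v,u=np.nonzero(m);return np.array([onz(c,a,b,z) for a,b in zip(u,v)]).reshape(-1,2)
def wheelphase(c,axis,z=52,r0=40,r1=105):
    m=wheelmask(c);P=pts(c,m[120:300,225:425].copy()*0,z) if 0 else None
    mm=np.zeros_like(m);mm[120:300,225:425]=m[120:300,225:425]
    p=pts(c,mm,z)-axis;r=np.hypot(*p.T);k=(r>r0)&(r<r1);p=p[k]
    th=np.arctan2(p[:,1],p[:,0]);w=r[k]
    return np.angle((np.exp(4j*th)).sum())/4,k.sum()
E
python3 - <<'E'
from h import *
c=np.load('top0.npz')
f=lambda x,y,z:onz(c,230+(x+.5)/4-.5,130+(y+.5)/4-.5,z)
hub=f(349,309,68);print('hubcap',hub)
m=wheelmask(c);n,L,S,C=cv2.connectedComponentsWithStats(m)
for i in range(1,n):
    if S[i,4]>15 and 230<C[i][0]<420 and 130<C[i][1]<290: print(i,S[i],C[i])
w=L[208-10,317+20]
for (a,b) in [(208,308)]: pass
# wheel by hub-ish component
i=max(range(1,n),key=lambda i:S[i,4] if 230<C[i][0]<420 and 130<C[i][1]<290 else 0)
print('comp',i,C[i],onz(c,*C[i],52))
# nests: far pixels
P=pts(c,(L==i),51.5)
ax=P.mean(0)
for _ in range(20):
    # symmetric centre: mean of the four nest clusters
    d=P-ax;r=np.hypot(*d.T)
    ph=np.angle(np.exp(4j*np.arctan2(d[:,1],d[:,0]))[(r>40)&(r<105)].sum())/4
    k=r>112
    th=np.arctan2(d[:,1],d[:,0]);idx=np.round((th-ph)/(np.pi/2)).astype(int)%4
    cs=[(P[k&(idx==j)].max(0)+P[k&(idx==j)].min(0))/2 for j in range(4)]
    ax=np.mean(cs,0)
print('axis',ax,'phase deg',np.degrees(ph),[np.round(q-ax) for q in cs])
for nm,ax_ in(('ax',ax),('hub',hub)):
  for q in [(48,168),(88,180),(75,234),(28,213)]:print(np.round(f(*q,60)-ax_),end='')
  pc=np.mean([f(*q,60) for q in [(48,168),(88,180),(75,234),(28,213)]],0)-ax_
  tip=f(119,224,45)-ax_
  print(nm,'post',pc,np.hypot(*pc),np.degrees(np.arctan2(pc[1],pc[0])),'tip',tip,np.hypot(*tip),np.degrees(np.arctan2(tip[1],tip[0])))
piv=f(620,189,56);print('pivot',piv,np.hypot(*(piv-ax)),np.degrees(np.arctan2(*(piv-ax)[::-1])))
peg=f(640,319,66);print('peg',peg,peg-piv);print('pin',f(560,194,50))
print('nest',f(390,510,51)-ax)
E
```

```text
hubcap [542.52371162  62.01870836]
3 [ 258  150  119  117 1907] [316.35553225 205.40482433]
8 [237 172  14  15 135] [243.53333333 179.11851852]
9 [380 173  11  36 220] [385.80454545 188.33181818]
10 [367 177   5   4  16] [368.75   178.5625]
14 [386 211   7   5  18] [388.83333333 213.05555556]
comp 3 [316.35553225 205.40482433] [547.55190793  63.74639208]
axis [543.16509192  62.02925542] phase deg 12.32498753442774 [array([131.,  29.]), array([-28., 132.]), array([-132.,  -29.]), array([  29., -132.])]
[ 92. 204.][ 84. 176.][ 48. 184.][ 61. 216.]ax post [ 71.16474191 194.93665421] 207.52040777853298 69.94458166916688 tip [ 56.42765631 157.05094372] 166.88043420758686 70.23687870531192
[ 92. 204.][ 85. 176.][ 48. 184.][ 62. 216.]hub post [ 71.8061222  194.94720126] 207.7511262676146 69.77941853397208 tip [ 57.06903661 157.06149078] 167.1083086634427 70.03114630806198
pivot [ 626.55697955 -118.33663224] 198.710997058852 -65.18661241550242
peg [ 538.7501166  -130.04383355] [-87.80686295 -11.70720132]
pin [623.45971156 -78.76603158]
nest [-132.32834382  -28.91149153]
```

```bash
cat >> h.py <<'E'
AX=np.array([543.,62.])
def fr(ang,s):
    # push direction = world angle ang (deg); tool y = s*push
    a=np.radians(ang);y=s*np.array([np.cos(a),np.sin(a),0]);z=np.array([0,0,-1.]);x=np.cross(y,z)
    return np.column_stack([x,y,z])
def wp(phi,z,r=75,d=19,s=1):
    a=np.radians(phi);er=np.array([np.cos(a),np.sin(a)]);et=np.array([-er[1],er[0]])
    p=AX+r*er+d*et
    return np.array([p[0],p[1],z]),fr(phi-90,s)
E
python3 - <<'E'
from workcell import *
from h import *
print(read_state()['time'])
for phi0 in (12.3,102.3):
  for s in (1,-1):
    print(phi0,s)
    for k in (15,0,-40,-80,-122):
        q=inverse_kinematics(*wp(phi0+k,34,s=s)); print(k,None if q is None else np.round(q,2))
P=np.array([626.5,-118.3])
for s in (1,-1):
  for b in(-172+15,-172,-135,-102,-65+180-360):
    pass
  for deg in (187.6+25,187.6,150,115):
    a=np.radians(deg);e=np.array([np.cos(a),np.sin(a)]);t=np.array([-e[1],e[0]]);p=P+65*e+19*t
    q=inverse_kinematics([*p,34],fr(deg-90,s));print('L',s,deg,np.round(p),None if q is None else np.round(q,2))
E
```

```text
0.15
12.3 1
15 [-0.45  0.78  0.25  1.77 -0.3   0.62  0.45]
0 [-0.45  0.8   0.3   1.75 -0.36  0.65  0.27]
-40 [-0.46  0.83  0.45  1.76 -0.53  0.68 -0.2 ]
-80 [-0.48  0.84  0.57  1.85 -0.7   0.67 -0.67]
-122 [-0.61  0.88  0.79  1.99 -0.99  0.72 -1.1 ]
12.3 -1
15 [-0.87  1.08  1.01  1.79 -1.12  0.97 -2.03]
0 [-0.84  1.08  1.01  1.77 -1.12  0.98 -2.28]
-40 [ 0.    0.78 -0.25  1.73  0.29  0.67  2.25]
-80 [-0.03  0.73 -0.1   1.82  0.12  0.59  1.76]
-122 [-0.11  0.68  0.04  1.97 -0.05  0.49  1.19]
102.3 1
15 [-0.27  0.65 -0.12  2.04  0.16  0.46  1.54]
0 [-0.33  0.67 -0.05  1.99  0.07  0.48  1.36]
-40 [-0.41  0.73  0.1   1.86 -0.12  0.56  0.85]
-80 [-0.45  0.79  0.27  1.76 -0.32  0.63  0.39]
-122 [-0.46  0.83  0.42  1.75 -0.5   0.67 -0.1 ]
102.3 -1
15 [-0.66  0.71  0.41  2.06 -0.59  0.49 -0.9 ]
0 [-0.68  0.73  0.44  2.01 -0.59  0.53 -1.17]
-40 [-0.96  1.05  1.    1.89 -1.14  0.93 -1.42]
-80 [-0.86  1.08  1.01  1.79 -1.12  0.97 -2.11]
-122 [ 0.01  0.78 -0.29  1.72  0.32  0.68  2.35]
L 1 212.6 [ 582. -169.] [-0.41  1.07  1.    1.81 -1.12  0.96 -1.46]
L 1 187.6 [ 565. -146.] [-0.46  1.05  1.    1.87 -1.14  0.94 -1.89]
L 1 150 [ 561. -102.] [ 0.22  0.72 -0.21  1.87  0.25  0.58  2.47]
L 1 115 [582. -67.] [ 0.07  0.73 -0.08  1.83  0.1   0.58  1.93]
L -1 212.6 [ 582. -169.] [ 0.05  0.77  0.2   1.79 -0.25  0.61  0.97]
L -1 187.6 [ 565. -146.] [-0.02  0.75  0.24  1.85 -0.31  0.58  0.56]
L -1 150 [ 561. -102.] [-0.17  0.76  0.36  1.89 -0.46  0.58 -0.03]
L -1 115 [582. -67.] [-0.35  0.82  0.54  1.85 -0.67  0.66 -0.54]
```

Run:
```python
from workcell import *
from h import *
clamp()
print(read_state()['time'],read_state()['finger_gap'])
p,R=wp(102.3+14,140);movep(p,R)
print('above',read_state()['time'],read_state()['eef_pos'])
p,R=wp(102.3+14,34);g=movel(p,R,max_speed=120,guard=15)
s=read_state();print(g,s['time'],s['eef_pos'],s['ft_force'])
c=camera('wrist');cv2.imwrite('pics/w1.png',c['image']);np.savez('w1.npz',**c)
c=camera('top');cv2.imwrite('pics/t1.png',cv2.resize(c['image'][120:300,220:430],None,fx=3,fy=3))
```

```text
0.9167 -0.12212176876407038
above 2.9417 [492.7948975  121.65586816 140.12313569]
False 3.975 [493.08860171 120.92389282  34.57304843] [ 0.3616339  -0.62422734  0.08091048]
```

View pics/w1.png

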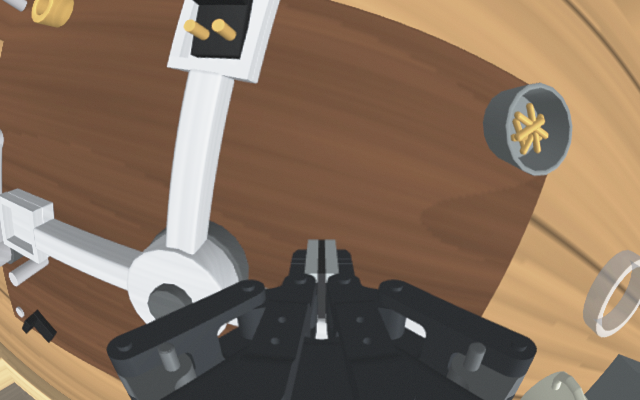

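View pics/t1.png

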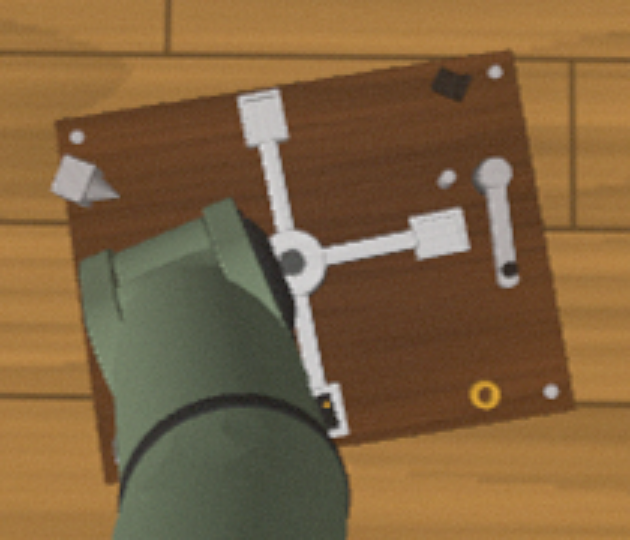

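The wrist view shows the shut fingertips (about 322,255) beside the hub (170,295), with the clip seated in its nest (213,30). The top view shows the post at upper left, with nothing in the way. Next I push the wheel round along an arc.

Run:
```python
from workcell import *
from h import *
F=102.3+14; T=-20+3.0
ks=np.linspace(F,T,10)[1:]
for k in ks:
    p,R=wp(k,40)
    g=movel(p,R,max_speed=45,guard=15)
    s=read_state();print(round(k,1),g,round(s['time'],2),np.round(s['eef_pos']-p,1),np.round(s['ft_force'],1))
    if g:break
if not g:
    s=read_state();et=R[:,1]*-1
    p=s['eef_pos']+4*et;p0=p.copy();movel(p,R,max_speed=40)
    p[2]=150;movel(p,R,max_speed=150)
    print(read_state()['time'],read_state()['eef_pos'])
c=camera('wrist');cv2.imwrite('pics/w2.png',c['image']);np.savez('w2.npz',**c)
c=camera('top');cv2.imwrite('pics/t2.png',cv2.resize(c['image'][120:300,220:430],None,fx=3,fy=3));np.savez('t2.npz',**c)
```

```text
101.5 False 4.69 [-0.1 -0.   0.1] [-0.  -0.5 -0.3]
86.7 False 5.28 [-0.3 -0.1 -0.1] [ 0.6  0.6 -0.5]
71.9 False 5.88 [-0.2 -0.1 -0. ] [-0.6  0.6 -0. ]
57.1 False 6.47 [-0.2 -0.  -0. ] [0.2 1.1 0.2]
42.2 False 7.06 [-0.2  0.1 -0. ] [-0.2 -0.  -0.1]
27.4 False 7.65 [-0.2  0.1 -0. ] [-0.1  0.3 -0. ]
12.6 False 8.24 [-0.2  0.2 -0. ] [-0.9  0.4 -0.5]
-2.2 False 8.83 [-0.1  0.2 -0. ] [ 1.3 -0.3 -0.3]
-17.0 False 9.43 [-0.1  0.3 -0. ] [-0.2  0.9 -0.6]
10.5667 [620.93971144  62.48375488 149.1707973 ]
```

View pics/w2.png

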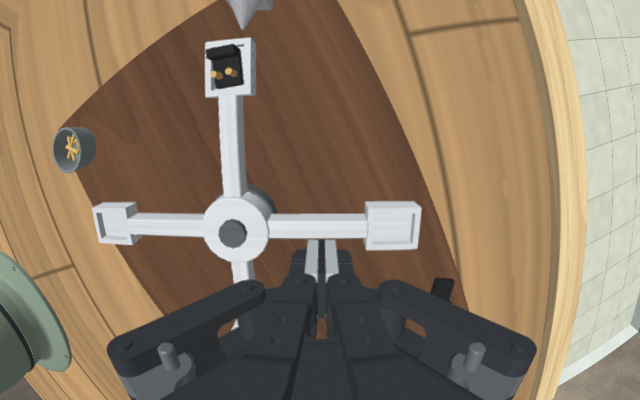

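View pics/t2.png

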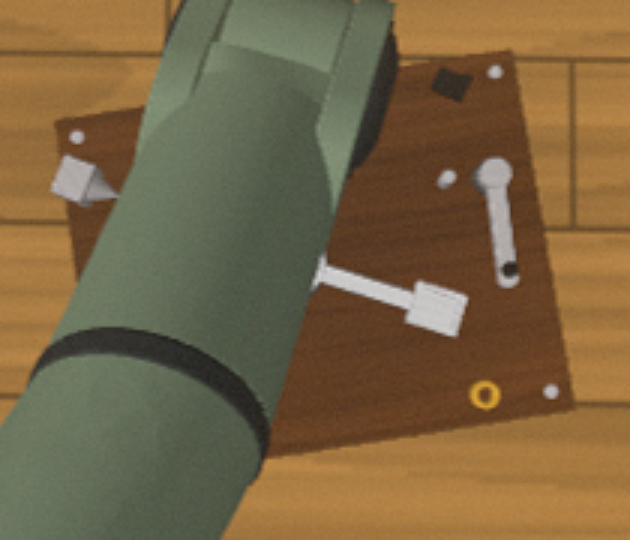

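```bash
cat >> h.py <<'E'
def fonz(c,u,v,z):
    x=(u-c['cx'])/c['fx'];y=(v-c['cy'])/c['fy'];r=np.hypot(x,y)
    d=np.array([np.sin(r)*x/r,-np.sin(r)*y/r,-np.cos(r)]);T=np.array(c['cam_to_world'])
    o=T[:3,3];d=T[:3,:3]@d;return (o+(z-o[2])/d[2]*d)[:2]
ang=lambda p:np.degrees(np.arctan2(p[1],p[0]))
E
python3 - <<'E'
from h import *
c=np.load('w2.npz')
print(c['cam_to_world'])
im=c['image'];cv2.imwrite('pics/w2z.png',cv2.resize(im[0:260,80:440],None,fx=2.2,fy=2.2,interpolation=cv2.INTER_CUBIC))
hub=fonz(c,232,234,68);tip=fonz(c,245,28,45);print(hub,tip,tip-hub,ang(tip-hub),np.hypot(*(tip-hub)))
hsv=cv2.cvtColor(im,cv2.COLOR_BGR2HSV);m=(hsv[...,1]<60)&(hsv[...,2]>190)
v,u=np.nonzero(m);p=np.array([fonz(c,a,b,52) for a,b in zip(u,v)])-hub
r=np.hypot(*p.T);th=np.degrees(np.arctan2(p[:,1],p[:,0]))
for a0 in (-20,70,160):
    dd=(th-a0+180)%360-180;k=(np.abs(dd)<20)&(r>40)&(r<105)
    A,B=np.polyfit(r[k]*np.cos(np.radians(dd[k])),r[k]*np.sin(np.radians(dd[k])),1)
    print(a0,k.sum(),a0+np.degrees(np.arctan(A)),'offset',B)
E
```

```text
[[ 9.56504656e-01  2.79923157e-01  8.21088829e-02  6.41833156e+02]
 [-2.91713152e-01  9.19278378e-01  2.64254991e-01  1.28952689e+02]
 [-1.50982939e-03 -2.76713370e-01  9.60951316e-01  2.91532184e+02]
 [ 0.00000000e+00  0.00000000e+00  0.00000000e+00  1.00000000e+00]]
[546.38612567  62.10458236] [604.47617392 217.16049894] [ 58.09004826 155.05591659] 69.46207292132188 165.58016479830067
-20 1867 -16.997250095385567 offset 1.8200345186297024
70 1329 72.96021155621901 offset 2.5853085446971686
160 1233 162.92112078758296 offset -0.8020258541417413
```

View pics/w2z.png

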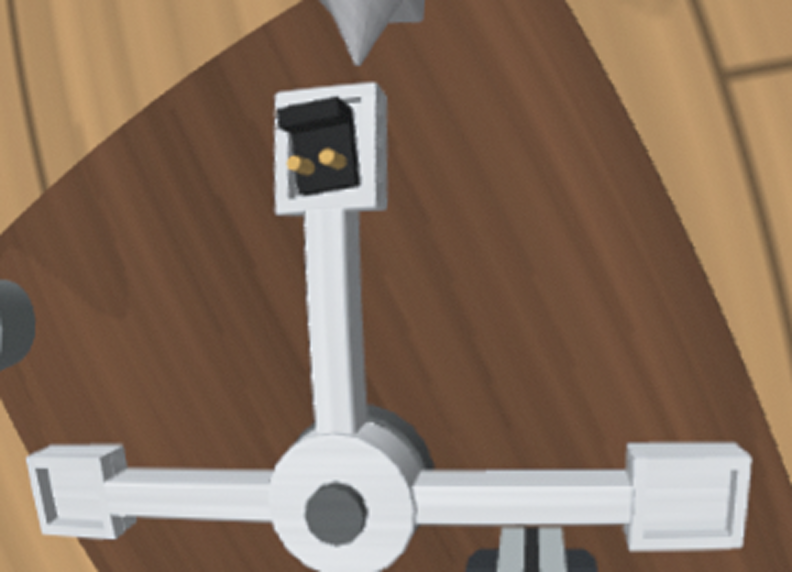

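The loaded arm is now at 73° and the station is at about 70°, so it still needs about 3°. I'll move the wrist to see the post, the hub and the nest in one view.

Run:
```python
from workcell import *
from h import *
s=read_state();R=s['tool_rot'];p=np.array(s['eef_pos'])+[25,70,60]
movel(p,max_speed=150)
c=camera('wrist');np.savez('w3.npz',**c);print(read_state()['time'])
cv2.imwrite('pics/w3.png',c['image'])
c=camera('scene');cv2.imwrite('pics/s3.png',cv2.resize(c['image'][130:290,210:410],None,fx=4,fy=4)[:600]);np.savez('s3.npz',**c)
```

```text
11.5
```

View pics/w3.png

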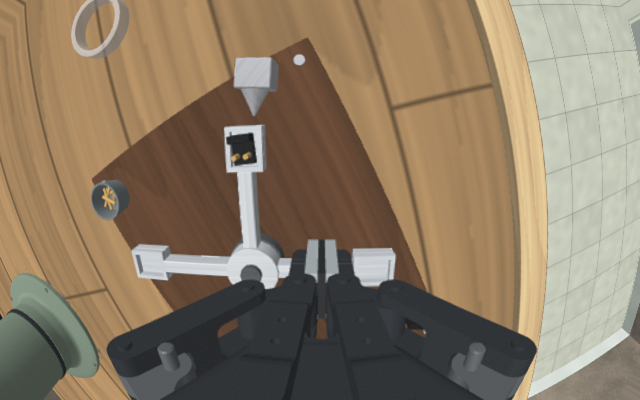

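Run:
```python
from h import *
c=np.load('w3.npz');im=c['image'];cv2.imwrite('pics/w3z.png',cv2.resize(im[40:300,200:300],None,fx=5,fy=5,interpolation=cv2.INTER_CUBIC)[:600])
cv2.imwrite('pics/w3y.png',cv2.resize(im[200:300,200:300],None,fx=5,fy=5,interpolation=cv2.INTER_CUBIC)[:600])
```

```text
(no output)
```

View pics/w3z.png

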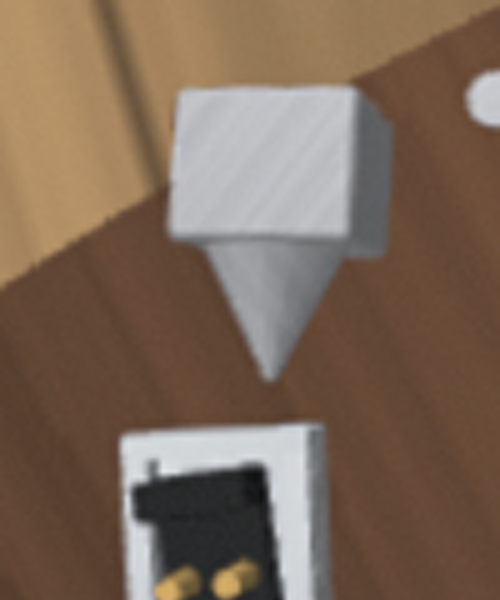

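View pics/w3y.png

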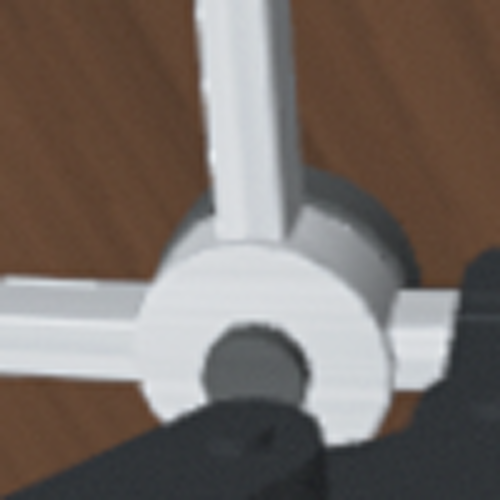

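View pics/s3.png

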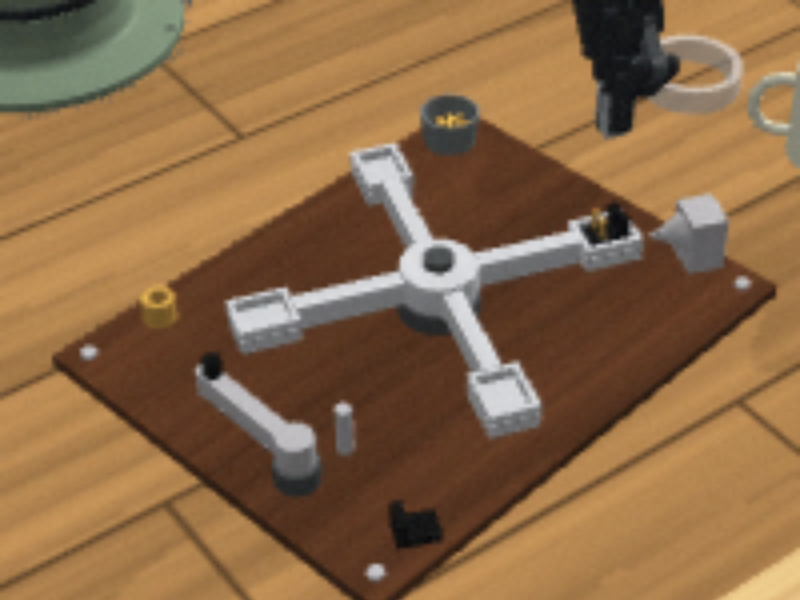

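Run:
```python
from h import *
c=np.load('w3.npz')
f=lambda x,y,z:fonz(c,200+(x+.5)/5-.5,40+(y+.5)/5-.5,z)
hub=f(264,344+800,64);print('hub',hub)
q=[f(*a,60) for a in [(178,90),(358,88),(348,240),(170,238)]]
ct=np.mean(q,0);print('post',ct-hub,np.hypot(*(ct-hub)),ang(ct-hub))
print('sizes',[round(np.hypot(*(q[i]-q[i-1])),1) for i in range(4)],'dirs',ang(q[0]-q[3]),ang(q[1]-q[2]),ang(q[0]-q[1])-90,ang(q[3]-q[2])-90)
t=f(268,380,45);print('tip',np.hypot(*(t-hub)),ang(t-hub))
n=[f(*a,51) for a in [(122,432),(310,427)]];print('nest outer corners',[(round(np.hypot(*(a-hub)),1),round(ang(a-hub),2)) for a in n],ang(np.mean(n,0)-hub))
# wheel loaded arm line
im=c['image'];hsv=cv2.cvtColor(im,cv2.COLOR_BGR2HSV);m=(hsv[...,1]<60)&(hsv[...,2]>190)
v,u=np.nonzero(m);p=np.array([fonz(c,a,b,52) for a,b in zip(u,v)])-hub
r=np.hypot(*p.T);th=np.degrees(np.arctan2(p[:,1],p[:,0]))
for a0 in (72,162):
    dd=(th-a0+180)%360-180;k=(np.abs(dd)<20)&(r>40)&(r<105)
    A,B=np.polyfit(r[k]*np.cos(np.radians(dd[k])),r[k]*np.sin(np.radians(dd[k])),1)
    print(a0,k.sum(),a0+np.degrees(np.arctan(A)),'offset',B)
# fixture plate orientation from top0 screws
c=np.load('top0.npz');g=lambda x,y,z=14:onz(c,230+(x+.5)/4-.5,130+(y+.5)/4-.5,z)
a,b,d=g(62,143),g(620,56),g(695,482);print('screws',a-AX,b-AX,d-AX,ang(a-b)-90,ang(b-d))
```

```text
hub [550.03808395  69.20340042]
post [ 66.37747537 187.77428296] 199.16111713674997 70.53169756698865
sizes [np.float64(29.0), np.float64(34.9), np.float64(29.3), np.float64(34.6)] dirs 69.82175519471478 69.26138484123229 69.73067138797316 69.21522676052183
tip 157.33691546230347 70.83486153813418
nest outer corners [(np.float64(150.1), np.float64(81.82)), (np.float64(148.5), np.float64(67.03))] 74.4656259443389
72 818 72.1934910739892 offset 4.947556632765507
162 638 165.2694128289023 offset 5.07310312404677
screws [116.70379403 203.41838006] [ 183.68883494 -186.37343015] [-111.9031143  -237.41954703] 9.750936316662177 9.797839545299665
```

Run:
```python
from workcell import *
from h import *
p,R=wp(-17,140,d=23);movep(p,R)
p[2]=40;movel(p,R,max_speed=130,guard=15)
p,R=wp(-20.2,40);g=movel(p,R,max_speed=20,guard=15)
s=read_state();print(g,s['time'],s['eef_pos']-p,s['ft_force'])
p,R=wp(-20.2,40,d=24);movel(p,R,max_speed=40)
p[2]=140;movel(p,R,max_speed=150)
# move to the lock side, look
P=np.array([626.5,-118.3]);a=np.radians(187.6+30);e=np.array([np.cos(a),np.sin(a)]);t=np.array([-e[1],e[0]])
q=P+65*e+19*t
movep([*q,150],fr(187.6-90,-1))
print(read_state()['time'],q)
for n in('top','wrist','scene'):
    c=camera(n);np.savez(f'{n}4.npz',**c);im=c['image']
    if n=='top': im=cv2.resize(im[120:300,220:430],None,fx=3,fy=3)
    if n=='scene': im=cv2.resize(im[130:290,210:410],None,fx=3.75,fy=3.75)
    cv2.imwrite(f'pics/{n}4.png',im)
```

```text
False 13.525 [-0.08361487 -0.1359825   0.00689158] [0.38417897 0.13121017 0.19026403]
15.55 [ 586.5939313  -173.01293888]
```

View pics/top4.png

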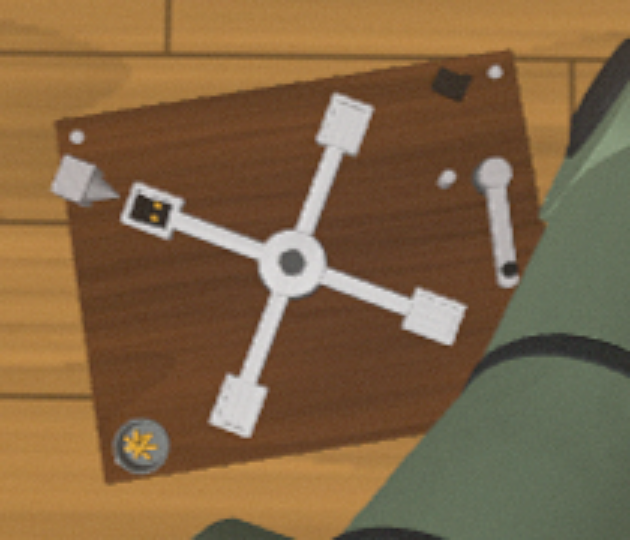

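View pics/wrist4.png

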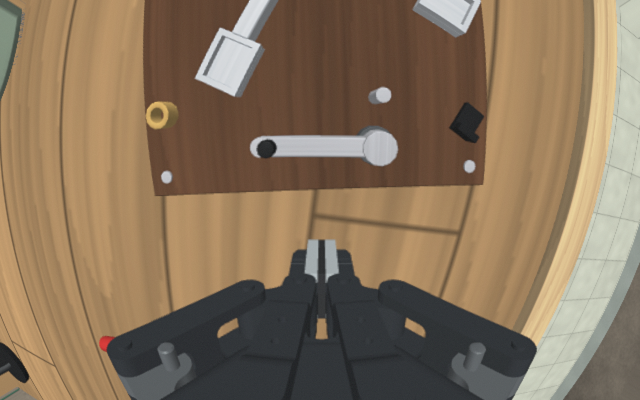

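View pics/scene4.png

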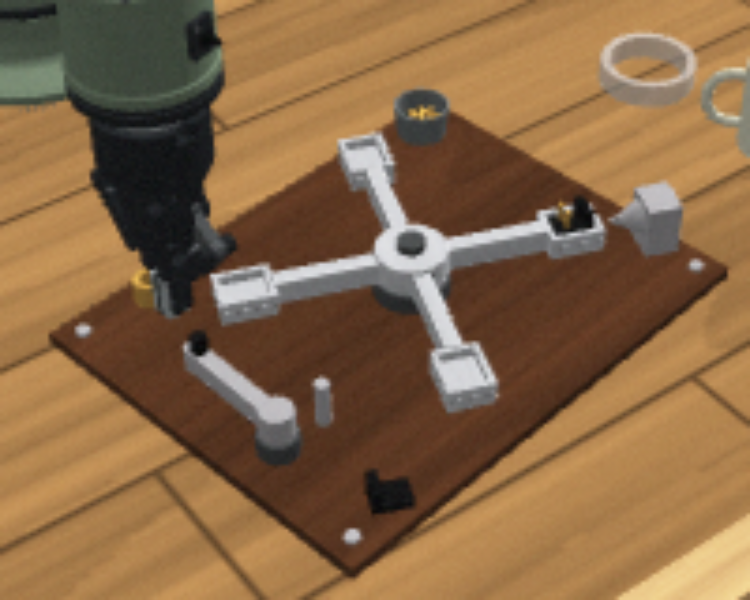

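Run:
```python
from h import *
c0=np.load('top0.npz')
for c in (c0,np.load('top4.npz')):
    m=wheelmask(c);n,L,S,C=cv2.connectedComponentsWithStats(m)
    P=pts(c,L==L[208-3,317-6] if L[205,311] else (L==0),51.5);ax=AX.copy()
    for _ in range(20):
        d=P-ax;r=np.hypot(*d.T);th=np.arctan2(d[:,1],d[:,0])
        ph=np.angle(np.exp(4j*th)[(r>40)&(r<105)].sum())/4
        k=r>112;idx=np.round((th-ph)/(np.pi/2)).astype(int)%4
        cs=[(P[k&(idx==j)].max(0)+P[k&(idx==j)].min(0))/2 for j in range(4)];ax=np.mean(cs,0)
    out=[]
    for j in range(4):
        a0=ph+j*np.pi/2;dd=(th-a0+np.pi)%(2*np.pi)-np.pi;k=(abs(dd)<.35)&(r>40)&(r<105)
        A,B=np.polyfit(r[k]*np.cos(dd[k]),r[k]*np.sin(dd[k]),1);out.append((round(np.degrees(a0+np.arctan(A)),2),round(B,2)))
    print(ax,np.degrees(ph),out, [round(ang(q-ax),2) for q in cs])
```

```text
[543.16509192  62.02925542] 12.32498753442774 [(np.float64(11.84), np.float64(1.32)), (np.float64(102.42), np.float64(0.83)), (np.float64(192.66), np.float64(-1.11)), (np.float64(282.6), np.float64(-1.27))] [np.float64(12.47), np.float64(102.17), np.float64(-167.8), np.float64(-77.68)]
[542.51205496  61.99538673] -19.81841200230639 [(np.float64(-20.18), np.float64(0.92)), (np.float64(70.55), np.float64(0.04)), (np.float64(159.96), np.float64(-0.12)), (np.float64(250.2), np.float64(-0.55))] [np.float64(-19.61), np.float64(70.54), np.float64(160.24), np.float64(-109.63)]
```

Measured from the top view, the loaded arm stands at about 70.2° and the station at about 69.8 to 70.2°, so they line up. The clip is seated in its nest and the lock arm is still open. Next I push the lock arm home under a force guard.

Run:
```python
from workcell import *
from h import *
P=np.array([626.5,-118.3])
def lw(deg,z,d=19):
    a=np.radians(deg);e=np.array([np.cos(a),np.sin(a)]);t=np.array([-e[1],e[0]])
    return np.array([*(P+65*e+d*t),z]),fr(deg-90,-1)
p,R=lw(215,38);movel([p[0],p[1],150],R,max_speed=100)
print('down',movel(p,R,max_speed=130,guard=15))
for k in (200,186,172,158,144,130,119):
    p,R=lw(k,38);g=movel(p,R,max_speed=40,guard=12)
    s=read_state();print(k,g,round(s['time'],2),np.round(s['eef_pos']-p,1),np.round(s['ft_force'],1))
    if g:break
if not g:
    p,R=lw(111,38);g=movel(p,R,max_speed=12,guard=12)
    s=read_state();print('home',g,s['time'],np.round(s['eef_pos']-p,1),np.round(s['ft_force'],1))
    t=np.array(s['eef_pos'][:2])-P; u=-R[:,1]  # push dir = s*y
    a=np.radians(114.8);nrm=np.array([-np.sin(a),np.cos(a)]);print('perp offset from home line',t@nrm)
c=camera('wrist');cv2.imwrite('pics/w5.png',c['image'])
```

```text
down False
200 False 17.93 [ 0.4 -0.1  0.4] [ 1.4 -0.6  0. ]
186 False 18.49 [ 0.1 -0.2  0.1] [ 0.2 -0.4  1. ]
172 False 19.06 [ 0.  -0.2 -0. ] [ 0.3 -0.4 -0.3]
158 False 19.62 [-0.  -0.2 -0. ] [-0.1 -0.2  1.2]
144 False 20.19 [-0.1 -0.2 -0. ] [-0.1  0.  -0.6]
130 False 20.76 [-0.1 -0.3  0. ] [ 0.5  0.2 -0.8]
119 False 21.23 [-0.2 -0.3 -0. ] [-0.1  0.   1.2]
home True 21.7583 [-4.1 -3.2 -0.4] [-0.2  0.   0.6]
perp offset from home line 19.667006098681846
```

View pics/w5.png

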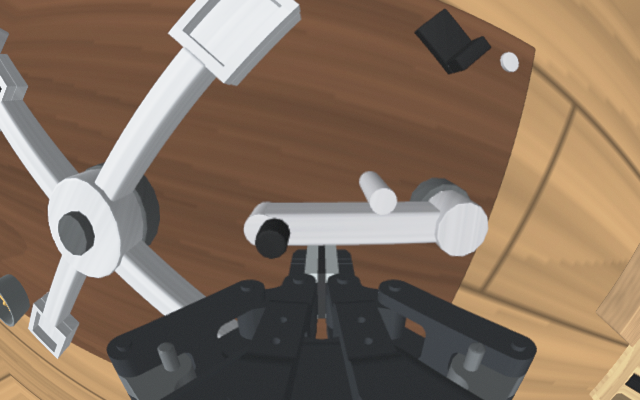

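Run:
```python
from workcell import *
from h import *
P=np.array([626.5,-118.3]);s=read_state();R=np.array(s['tool_rot']);u=-R[:,1].copy();u[2]=0;u/=np.linalg.norm(u)
a=np.radians(114.8);nrm=np.array([-np.sin(a),np.cos(a)])
print(u,s['ft_force'],s['eef_pos'])
for G in (20,20):
    g=movel(np.array(read_state()['eef_pos'])+5*u,max_speed=8,guard=G);s=read_state()
    print(g,s['time'],s['ft_force'],(s['eef_pos'][:2]-P)@nrm)
p=np.array(s['eef_pos'])-6*u;movel(p,max_speed=40)
p[2]=150;movel(p,max_speed=150)
movel(p+[0,-110,20],max_speed=200)
print(read_state()['time'])
for n in('top','wrist','scene'):
    c=camera(n);np.savez(f'{n}6.npz',**c);im=c['image']
    if n=='top': im=cv2.resize(im[120:300,220:430],None,fx=3,fy=3)
    if n=='scene': im=cv2.resize(im[130:290,210:410],None,fx=3.75,fy=3.75)
    cv2.imwrite(f'pics/{n}6.png',im)
```

```text
[0.91196776 0.41026187 0.        ] [-0.34824879 -0.59021836  0.07091921] [581.4227801  -67.53046368  37.55910993]
True 22.2333 [-0.15778336 -0.00915919  0.85976478] 19.69433747529138
True 22.6417 [0.89854757 0.23552562 0.6686327 ] 19.757006808774022
24.5583
```

View pics/top6.png

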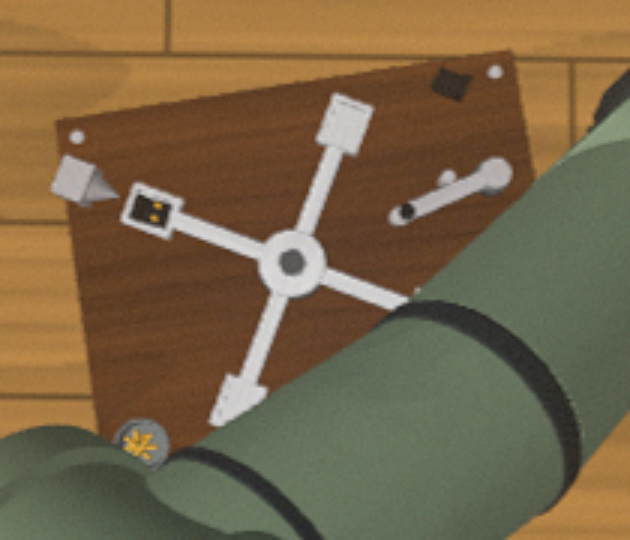

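View pics/wrist6.png

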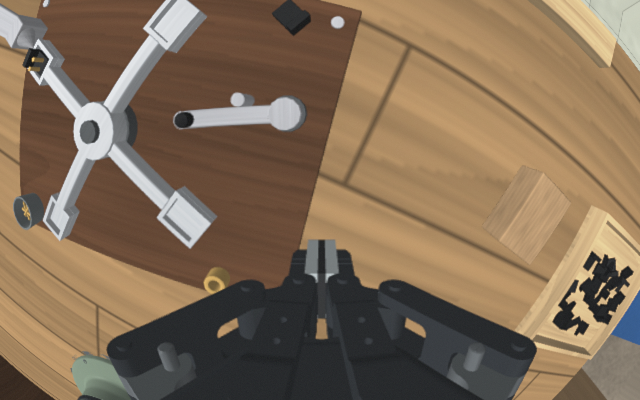

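View pics/scene6.png

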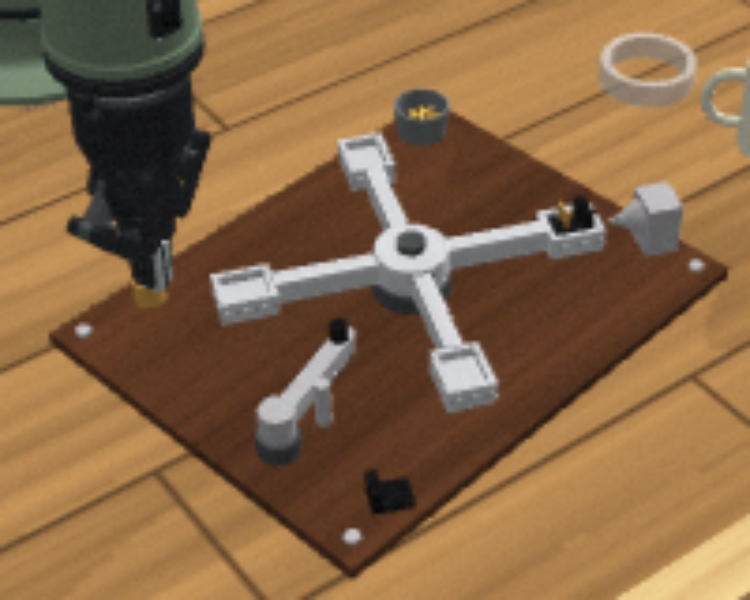

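Run:
```python
from h import *
c=np.load('top6.npz');f=lambda x,y,z:onz(c,220+(x+.5)/3-.5,120+(y+.5)/3-.5,z)
piv=f(494,172,56);peg=f(407,211,66);tip=f(398,216,50)
print('lock dir',ang(peg-piv),ang(tip-piv),'to axis',ang(AX-piv),np.hypot(*(peg-piv)))
m=wheelmask(c);a=[]
P=pts(c,m[:, :]*0+((np.indices(m.shape)[1]>225)&(np.indices(m.shape)[1]<345)&(np.indices(m.shape)[0]>150)&(np.indices(m.shape)[0]<260)&(m>0)),51.5)-AX
r=np.hypot(*P.T);th=np.arctan2(P[:,1],P[:,0])
for j in(70,-20):
    dd=(th-np.radians(j)+np.pi)%(2*np.pi)-np.pi;k=(abs(dd)<.3)&(r>40)&(r<105)
    A,B=np.polyfit(r[k]*np.cos(dd[k]),r[k]*np.sin(dd[k]),1);print(j,j+np.degrees(np.arctan(A)),B)
a=np.load('scene4.npz')['image'].astype(int);b=np.load('scene6.npz')['image'].astype(int);o=np.load('scene0.npz')['image'].astype(int)
for n,(u0,u1,v0,v1) in dict(wheel=(300,375,160,245),tub=(312,332,150,170),spare=(304,322,252,268),tape=(368,400,136,158),mug=(400,435,138,175),bush=(240,258,196,214)).items():
    print(n,abs(a-b)[v0:v1,u0:u1].max(2).mean().round(2),abs(o-b)[v0:v1,u0:u1].max(2).mean().round(2))
```

```text
lock dir 115.4576303372099 115.2309359501776 to axis 114.86359696139385 86.70386171433653
70 70.47783499316145 0.6401319085329354
-20 -19.82034907705916 0.3899986526008074
wheel 3.92 46.29
tub 3.2 5.32
spare 3.7 4.05
tape 2.85 4.01
mug 3.0 3.87
bush 50.07 50.72
```

Run:
```python
from workcell import *
s=read_state();print(s['time'],s['ft_force'],s['eef_pos']);finish_job()
```

```text
24.7083 [-0.03477388  0.28510935 -0.34464104] [ 575.89905286 -178.18129537  169.53039742]
the job is handed in; nothing more can be done
```

The wheel is at the station with the clip in its nest, and the lock arm is home. I handed the job in at 24.7 s of the 58 s allowed. It reports no verdict.

With the fingers shut as one fingertip, I pushed the wheel about 122° clockwise by a bare arm. After looking, I nudged it the last 3°. Only then did I swing the lock arm against its stop pin, withdraw clear, and hand in.

**Wheel:** The loaded arm measures 70.2–70.5° and the station 69.8–70.2°, so they agree to about half a degree. I could not resolve it better than that. A reading of the station from one wrist view was about 0.6° higher, but its hub position was partly hidden, so I discounted it. The scene view shows no wheel movement after the lock push.

**Clip:** It is seated in its nest in the last top and scene views.

**Lock arm:** It stopped at the same point on three pushes (guards of 12, 20 and 20 N), which indicates a hard stop. By camera it points at 115.2–115.5°, against 114.9° for straight at the axis, which is within picking error.

**Bystanders:** The tub, spare clip, tape and mug look unchanged in the images. The bushing was hidden by the gripper in the last scene view, but the wrist view shows it standing. I did not check the carton or driver separately, and the fingers never went near them.

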